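Set the jack foot of the appliance stand on its load pad

TASK

Slide the yellow load pad under the raised jack foot at the front of the appliance stand so that it is centred beneath it, let go of it, then crank the jack's red knob clockwise until the foot bears firmly on the pad. Feel for the crank getting clearly heavier: stop when it takes about one and a half times its free-running effort, never force it to double, and let go. Leave the bottle, the jar and the peg tub where they are.

Things in the scene. Friction and masses are not known exactly. Their poses are not given: they have to be found in the camera images.
- stand: Fixed grey stand with a low white warming drawer (front 250 mm along +x from the origin, 420 wide, 300 deep, top 230 mm high). A 40 mm wide beam, 80-114 mm high, joins it to the jack: tube 42 mm thick from 78 mm up, gear head 66 x 56 mm up to 152 mm; below 78 mm only leg and foot. Origin: on the bench under the jack's vertical axis; x from jack to drawer, z up.
- jack_axis (a point): Point on the jack's vertical axis, 152 mm above the bench. The crank turns about it, drags 0.63 N m running free (9 N along the knob's path while it moves; a held knob can read less), and each further newton there means about 16 N under the foot. Right: 12 to 16 N in all; over 17 N is over-wound. Foot rubber is stiff: first touch to over-wound is 0.6 rad.
- crank (a joint): Crank angle (rad), growing clockwise seen from above; at 0 the crank arm points along the stand's +x, at q along the stand's yaw minus q. Range -0.1 to 15.2, several turns; starts at 3.5 to 6.7. One turn clockwise lowers the leg 28 mm. It stays where it is left, also under load.
- knob_mid (a point): Middle of the red crank knob: upright, 25 mm thick, 54 mm tall, reaching from 166 to 220 mm above the bench, this point at 196 mm; 70 mm from the jack axis. It spins freely on its pin, so a gripper can hold it without turning while it leads it round. The flat steel crank arm lies below it (up to 164 mm).
- leg: The jack's steel inner leg (29 mm thick) with the dark round foot (58 mm across) at its end. Origin: on the jack axis at the lower end of the leg tube, z up. The foot is screwed in by hand: its sole is 20 to 32 mm below the origin, different each time; at the start it is 36 to 63 mm above the bench.
- pad: Loose yellow load pad, about 0.6 kg: plate 100 (x) x 90 (y) x 16 mm with dark rubber top, and along -x a 30 mm wide, 12 mm thick tongue that ends 160 mm from the origin with an upright grip fin. Origin: underside of the plate, at its centre; z up.
- pad_fin (a point): Point in the pad's grip fin, 135 mm from the plate centre along the pad's -x and 45 mm above the pad's underside; the fin is 40 mm long (pad x), 16 mm thick (pad y) and its top is 60 mm above the underside.
- softener: Bystander: blue bottle, 68 mm across, 190 mm tall; origin at the centre of its underside.
- jar: Bystander: glass jar with green cap, 64 mm across, 85 mm tall; origin at the centre of its underside.
- peg_tub: Bystander: open red plastic tub 80 x 110 x 60 mm; origin at the centre of its underside.
Things that resemble listed ones, but are neither listed nor needed, are in the scene too. Of the things shaped like the pad, the yellow one is meant.

How it is judged:
On the way, in this order (a step that is already met when the one before it is completed fails the run):
1. the pad lies flat and let go, its plate centred within 20 mm of the jack axis, the foot not yet on it (horizontal distance between pad and jack_axis below 0.02 m and height (world z) of pad below 0.004 m and angle between pad's own z axis and vertical below 0.05 rad and contact force between the fingers and pad below 0.1 N and contact force between leg and pad below 1 N), for 0.2 s.
2. the foot bears on the pad with at least 40 N (contact force between leg and pad above 40 N), for 0.2 s.
At the end, for the whole second after the job is handed in: The pad lies flat and still, its plate centre within 20 mm of the jack axis, and the jack foot presses on it with 40 to 130 N after the robot has let go; the bottle, jar and peg tub are within 20 mm of where they stood (contact force between leg and pad between 40 and 130 N and horizontal distance between pad and jack_axis below 0.02 m and angle between pad's own z axis and vertical below 0.05 rad and linear speed of pad below 0.01 m/s); the robot touches nothing.
It fails at once if the jack is over-wound: the foot presses on the pad with more than 130 N (contact force between leg and pad above 130 N).
It fails at once if the bottle, jar or peg tub is moved more than 20 mm (distance of any of softener, jar, peg_tub from where it was at the start of the episode above 0.02 m).
It also fails if it takes over 72 s, if anything falls off the work surface, if the arm or the gripper's body presses on something with over 40 N, if the wrist force passes 120 N, or if a joint passes its speed limit or range.

ROBOT

A 6-joint arm with a two-finger parallel gripper is mounted at the origin on the work surface. World frame = base frame: x ahead of the robot, y to its left, z up, the work surface at z = 0. Lengths are in m, angles in rad, forces in N, time in s.
With the tool pointing down it reaches from about 0.4 to 0.925 m from the base axis. Payload 3.4 kg.
Tool frame: the origin (TCP) lies midway between the tips of the shut fingers; the grasp point (between the pads) lies 19 mm behind it; z points along the fingers, y is the line along which they close (so a half turn about z gives the same grasp; the last joint's range is limited). The gripper opens to 85 mm and grips with 20 to 120 N. Pads are 22 mm wide; open, the fingers measure 114 mm over their backs; the gripper's body (76 mm by 85 mm) begins 54 mm behind the grasp point. The pads swing forward as they close: fully open they stand 13 mm farther back than shut.
Start: joints at [-1.302, 0.307, 1.506, -0, 1.328, -0.073], TCP at [0.193, -0.542, 0.231] pointing down, gripper open.
Joint ranges: [-3.12, 3.12], [-1.05, 2.28], [0.14, 2.33], [-1.42, 4.57], [0.1, 2.73], [-2.68, 2.68]. Speed limits (rad/s): [2.57, 2.57, 3.14, 3.14, 3.14, 3.14].

INTERFACE

Orientations are given as a unit quaternion [w, x, y, z].
In Python, from workcell import * gives the robot as it stands.
- The arm moves only by the tool carry_out, never from a script. Its argument "plan" is a list of rows, each a list of 7 numbers: the turn, a rotation vector about the tool's x, y, z in units of 8 degrees (1.0 is 8 degrees), then the shift along the tool's x, y, z in units of 25 mm (1.0 is 25 mm), then the finger opening in mm, from 0 to 85.4. A call has 1 to 8 rows; each row is the pose to reach, as a shift and turn from the pose commanded when the call began, along the tool's axes at that moment; what a row does not reach only later rows make up. A row lasts 1/10 s, in which the tool goes at most 50 mm and 8.59 degrees, less where a joint would pass 70% of its speed; a pose out of reach is approached as far as the arm can. A call with a gripper value outside its range is refused whole. The fingers move at their own pace and stop on an object; the grip force is fixed at half the most. Time passes only in rows, so rows that repeat a pose let the fingers close. It gives the time, the measured TCP pose, the force, the opening and the grip force at its end, in the units of the state.
- observe(): the state, without advancing time (a new reading comes with each control period).
- capture(name): name is "side" or "top"; returns the picture (384x512x3 uint8, red, green, blue); there is no depth.
- camera_params(name): a dict with "intrinsics" (3x3 intrinsics, pixels), "pose" (4x4, takes a point from camera to world coordinates). Camera axes: x right, y down, z forward; pixel columns grow to the right and rows downward; lengths in m; the calibration is good to about 2 mm. A picture is of the moment at which its call begins. camera_params takes no time and is no camera call.
- close_job(): hands the job in; it is judged then, once.
Trained networks look in the newest picture that a camera, given by its name, has taken for a name from the list of things; names that differ only in an ending like _2 or _b are one class to them, and where a whole thing is asked for, a point or a joint stands for the part that bears it (a point fixed in the world has none). Each returns a list of dicts, best first, with "confidence" (0 to 1); they miss things now and then, are a little off and sometimes report something else, mostly with a low value. They report only what shows in the picture. A call takes as long as a camera call. They do not tell look-alikes from the thing itself.
- boxes_of(target, camera): "position" ([column, row] as shares, 0 to 1, of the picture: columns of its width, rows of its height, amid what is visible of it).
- masks_of(target, camera): "mask" (384x512 bool, what is visible of it) and "position" ([column, row] as shares, 0 to 1, of the picture: columns of its width, rows of its height, amid what is visible of it).
- mark_of(target, camera): "position" ([column, row] as shares, 0 to 1, of the picture: columns of its width, rows of its height: a listed point, or the origin of a listed thing).
The state is a dict: "time_s": time; "qpos": joint angles; "qvel": joint speeds; "joint_torque": joint torques, N m; "eef_pos": TCP position; "tcp_rot": TCP orientation; "wrist_force": force on the tool from outside, world axes, zero at the start; "wrist_torque": the same for the moment, N m; "width": finger opening in m; "grip_force": force on a finger pad.
Only numpy, scipy, OpenCV 4.12 (cv2) and the standard library are available. Lean on these libraries where they do the work, as an engineer would, in place of code of your own. Each camera call takes 0.05 s, during which the arm holds its last target. There are 200 camera calls.

## Working session

There is one attempt and no reset: what is moved stays moved. The work goes in short steps, Python scripts to look and compute and a tool call to move; the robot and the scene stay as the last step left them, time stands still between calls to the robot, and variables do not carry over. Pictures are saved under pics/ and viewed, at most 10 in all, crops included, and the job is handed in when it is done.

Besides the shell and the picture viewer there is one more tool, called after "Call:" as a command line: name --pt "numbers of a row" for each row, then --argument value for the rest. carry_out: Moves the arm, as the interface text tells. Its arguments: {"type":"object","properties":{"plan":{"type":"array"}},"required":["plan"]}

```bash
mkdir -p pics; ls; cat > h.py <<'E'
from workcell import *
import numpy as np, cv2
def cam(n):
    c=camera_params(n); return np.array(c["intrinsics"]),np.array(c["pose"])
def ray(n,px):
    K,T=cam(n); d=T[:3,:3]@np.linalg.inv(K)@np.array([px[0],px[1],1.]); return T[:3,3],d/np.linalg.norm(d)
def onz(n,px,z):
    o,d=ray(n,px); return o+d*(z-o[2])/d[2]
def tri(p1,p2,n1="side",n2="top"):
    o,d=ray(n1,p1);o2,d2=ray(n2,p2)
    A=np.array([d,-d2]).T; s=np.linalg.lstsq(A,o2-o,rcond=None)[0]
    a=o+d*s[0];b=o2+d2*s[1]; return (a+b)/2,np.linalg.norm(a-b)
def proj(n,P):
    K,T=cam(n); p=K@(T[:3,:3].T@(np.asarray(P)-T[:3,3])); return p[:2]/p[2]
def px(r): return np.array(r["position"])*[512,384]
def save(n,f): cv2.imwrite("pics/"+f,cv2.cvtColor(capture(n),cv2.COLOR_RGB2BGR))
E
python3 - <<'E'
from h import *
np.set_printoptions(precision=3,suppress=True)
a=capture("side");b=capture("top")
cv2.imwrite("pics/a.png",cv2.cvtColor(np.vstack([a,b]),cv2.COLOR_RGB2BGR)[:, :] if 0 else cv2.resize(cv2.cvtColor(np.vstack([a,b]),cv2.COLOR_RGB2BGR),(400,600)))
cv2.imwrite("pics/side.png",cv2.cvtColor(a,cv2.COLOR_RGB2BGR));cv2.imwrite("pics/top.png",cv2.cvtColor(b,cv2.COLOR_RGB2BGR))
for n in("side","top"): print(cam(n)[1][:3])
for t in["stand","jack_axis","knob_mid","leg","pad","pad_fin","softener","jar","peg_tub"]:
    for n in("side","top"):
        print(t,n,[(px(r).round(1),round(r["confidence"],2)) for r in mark_of(t,n)][:4])
print(observe())
E
```

```text
pics
[[-0.977 -0.174  0.125  0.35 ]
 [-0.214  0.768 -0.603  0.827]
 [ 0.008 -0.616 -0.788  1.262]]
[[-0.018 -0.996  0.09   0.426]
 [-1.     0.018  0.002 -0.051]
 [-0.004 -0.09  -0.996  1.332]]
stand side [(array([223.7, 251.7]), 0.84)]
stand top [(array([218.3, 173.6]), 0.8)]
jack_axis side []
jack_axis top [(array([216.1, 171.2]), 0.66), (array([214.9, 166.3]), 0.65)]
knob_mid side [(array([217.2, 240.2]), 0.49)]
knob_mid top [(array([187.2, 162.2]), 0.6)]
leg side [(array([221.1, 238.8]), 0.62)]
leg top [(array([216.7, 166.5]), 0.61)]
pad side [(array([262. , 175.6]), 0.64), (array([334.2, 138.2]), 0.64)]
pad top [(array([320.7, 182.3]), 0.67), (array([399.6, 249. ]), 0.57)]
pad_fin side [(array([282.7, 138.8]), 0.98), (array([341.8, 154.5]), 0.9)]
pad_fin top [(array([359.6, 192.7]), 0.73), (array([356.1, 255.9]), 0.71), (array([215. , 173.1]), 0.37)]
softener side [(array([241.8, 373.7]), 0.68), (array([258.3, 173.4]), 0.59)]
softener top [(array([117.4, 214.1]), 0.6)]
jar side []
jar top [(array([316. , 181.3]), 0.7), (array([162.5, 245.3]), 0.56)]
peg_tub side [(array([301.9, 240.6]), 0.94)]
peg_tub top [(array([216.8, 171.7]), 0.72), (array([247.8, 239.1]), 0.67), (array([213.8, 164.4]), 0.65), (array([362. , 194.7]), 0.47)]
{'time_s': 1.0, 'qpos': array([-1.302,  0.307,  1.506,  0.   ,  1.328, -0.073]), 'qvel': array([ 0.   ,  0.001, -0.   ,  0.001, -0.   , -0.002]), 'joint_torque': array([ -0.   , -45.749, -25.234,  -0.   ,   0.001,  -0.   ]), 'eef_pos': array([ 0.193, -0.542,  0.231]), 'tcp_rot': array([0.   , 0.985, 0.171, 0.   ]), 'wrist_force': array([-0.979, -0.537,  0.53 ]), 'wrist_torque': array([ 0.003,  0.018, -0.026]), 'grip_force': 0.0, 'width': 0.08500350232387607}
```

View pics/side.png

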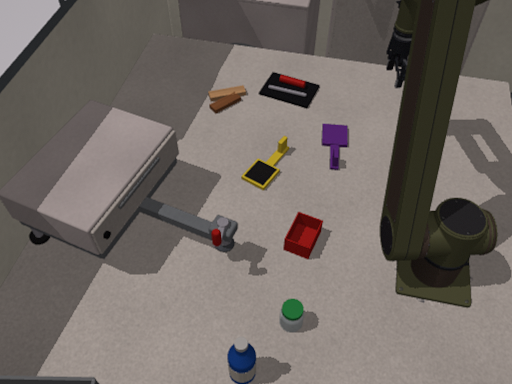

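View pics/top.png

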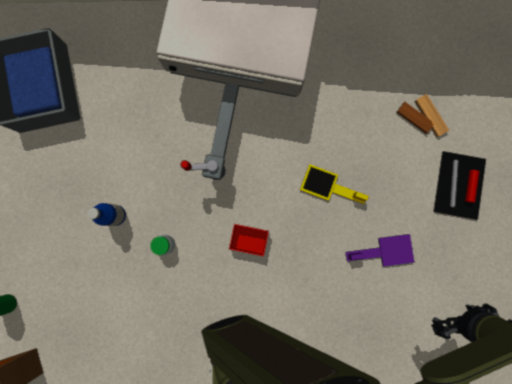

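Side view: the drawer is at left, with the jack and red knob at about (216,237). Two things are pad-shaped: yellow, with plate at side (261,175) / top (320,182) and fin at side (282,145) / top (361,198), and purple, at side (334,138) / top (396,250). Yellow is the one meant, by its colour and dark rubber top. The jack head is at top (213,167), the knob at (185,165). Next I confirm in a crop and measure.

```bash
python3 - <<'E'
from h import *
np.set_printoptions(precision=4,suppress=True)
a=cv2.imread("pics/side.png");b=cv2.imread("pics/top.png")
c=np.hstack([cv2.resize(a[120:260,200:300],None,fx=4,fy=4,interpolation=2),cv2.resize(b[140:240,170:270],None,fx=4,fy=4,interpolation=2)[:0+400].copy() if 0 else cv2.resize(b[130:230,290:390],(400,560) if 0 else (400,400)) [:400] if 0 else np.vstack([cv2.resize(b[145:215,165:265],(400,280),interpolation=2),cv2.resize(b[145:215,290:390],(400,280),interpolation=2)])])
cv2.imwrite("pics/crop.png",c)
f1,f2=(282.7,138.8),(359.6,192.7)
print("fin",tri(f1,f2),"pad",tri((262,175.6),(320.7,182.3)))
print("knob",tri((217.2,240.2),(187.2,162.2)))
for n,im in(("side",a),("top",b)):
    h=cv2.cvtColor(im,cv2.COLOR_BGR2HSV)
    y=((h[...,0]>20)&(h[...,0]<34)&(h[...,1]>150)&(h[...,2]>90)).astype(np.uint8)
    ys,xs=np.nonzero(y);print(n,"yellow",len(xs),xs.min(),xs.max(),ys.min(),ys.max())
    r=(((h[...,0]<6)|(h[...,0]>174))&(h[...,1]>150)&(h[...,2]>60)).astype(np.uint8)
    N,L,S,C=cv2.connectedComponentsWithStats(r)
    print([(S[i].tolist(),C[i].round(1).tolist()) for i in range(1,N) if S[i,4]>8])
    if n=="top":
        # plate via filled contour
        cs=cv2.findContours(y,cv2.RETR_EXTERNAL,cv2.CHAIN_APPROX_NONE)[0]; cc=max(cs,key=cv2.contourArea)
        m=np.zeros_like(y);cv2.drawContours(m,[cc],-1,1,-1);o=cv2.morphologyEx(m,cv2.MORPH_OPEN,np.ones((15,15)))
        ys,xs=np.nonzero(o);print("plate c",xs.mean(),ys.mean(),onz("top",(xs.mean(),ys.mean()),.014))
        print(cv2.minAreaRect(np.c_[xs,ys].astype(np.int32)))
for t in [(216.1,171.2),(214.9,166.3)]: print("axis@152",onz("top",t,.152))
print("stand0",tri((223.7,251.7),(218.3,173.6)), "legs",tri((221.1,238.8),(216.7,166.5)))
# beam edges at z=.114 in top
for p in [(226,85),(237,85),(215,155),(225,155)]: print(onz("top",p,.114))
E
```

```text
fin (array([ 0.5204, -0.3617,  0.0696]), np.float64(0.01272595992416558)) pad (array([ 0.5659, -0.2559, -0.0136]), np.float64(0.008071980574136746))
knob (array([0.6061, 0.1485, 0.1754]), np.float64(0.015353104785092607))
side yellow 464 242 288 136 189
[([279, 75, 26, 12, 164], [291.7, 80.5]), ([284, 212, 39, 47, 1131], [302.6, 234.7]), ([211, 229, 10, 17, 133], [216.0, 236.9])]
top yellow 605 300 368 164 203
[([181, 161, 8, 9, 52], [184.5, 164.3]), ([466, 170, 13, 33, 313], [472.1, 185.7]), ([229, 224, 39, 32, 909], [248.5, 239.8])]
plate c 319.5326633165829 182.35929648241205 [ 0.5669 -0.2477  0.014 ]
((319.5, 182.5), (27.0, 31.0), 90.0)
axis@152 [0.5899 0.0701 0.152 ]
axis@152 [0.6042 0.0734 0.152 ]
stand0 (array([0.6047, 0.0783, 0.0062]), np.float64(0.005029598802893138)) legs (array([0.6141, 0.0763, 0.0707]), np.float64(0.003268857091267706))
[0.8584 0.0417 0.114 ]
[0.8578 0.0083 0.114 ]
[0.644  0.0769 0.114 ]
[0.6435 0.047  0.114 ]
```

View pics/crop.png

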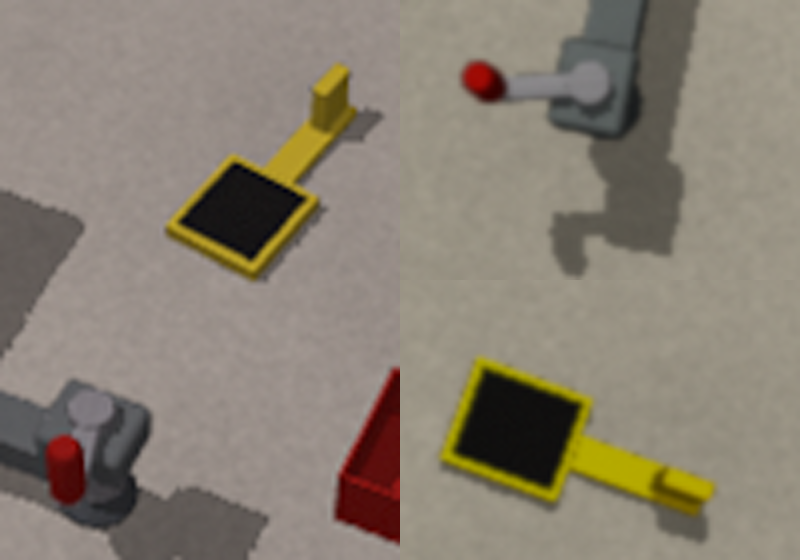

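The crop confirms the yellow pad with dark top, its tongue and upright fin pointing away (side fin top ≈ (282.8,140.7), top view ≈ (362,195)). The jack hub is at top (212.5,165.8) / side (223,222), with the knob to its left.

```bash
python3 - <<'E'
from h import *
np.set_printoptions(precision=4,suppress=True)
print("hub",tri((223,222),(212.5,165.8)), onz("top",(212.5,165.8),.168), onz("side",(223,222),.168))
print("fin top",tri((282.7,140.7),(362,195)), onz("top",(362,195),.06),onz("side",(282.7,140.7),.06))
print("knobtop",tri((216,229.5),(185,164)), onz("top",(185,164),.218))
C=[(310,165),(338,175),(329.5,200.7),(300.5,190.5)]
P=np.array([onz("top",c,.016) for c in C]);print(P,P.mean(0))
S=[(235,155),(317,202),(254,277),(167,230)];S=[(200+x/4,120+y/4) for x,y in S]
Q=np.array([onz("side",c,.016) for c in S]);print(Q,Q.mean(0))
print("sides",[np.linalg.norm(P[i]-P[i-1]).round(4) for i in range(4)],[np.linalg.norm(Q[i]-Q[i-1]).round(4) for i in range(4)])
B=[(587,0),(637,0),(565,38),(640,48),(628,135),(550,122)]
for x,y in B: print(onz("top",(165+(x-400)/4,145+y/4),.114 if y==0 else .152))
for t in("peg_tub","jar","softener"):
    z={"peg_tub":.03,"jar":.085,"softener":.19}[t]
    print(t,[(onz("top",px(r),z),round(r["confidence"],2)) for r in boxes_of(t,"top")][:2])
# foot in side view: dark sole ellipse
E
```

```text
hub (array([0.603 , 0.0792, 0.1612]), np.float64(0.0026890514319273377)) [0.6033 0.0786 0.168 ] [0.6001 0.0838 0.168 ]
fin top (array([ 0.5182, -0.3739,  0.0483]), np.float64(0.005880450598542861)) [ 0.5203 -0.3708  0.06  ] [ 0.5137 -0.3624  0.06  ]
knobtop (array([0.6003, 0.1472, 0.2221]), np.float64(0.0022481634574490514)) [0.602 0.148 0.218]
[[ 0.6234 -0.2185  0.016 ]
 [ 0.5894 -0.3074  0.016 ]
 [ 0.5072 -0.2774  0.016 ]
 [ 0.5416 -0.1857  0.016 ]] [ 0.5654 -0.2472  0.016 ]
[[ 0.5837 -0.3028  0.016 ]
 [ 0.5053 -0.2657  0.016 ]
 [ 0.5399 -0.1746  0.016 ]
 [ 0.6206 -0.2079  0.016 ]] [ 0.5624 -0.2378  0.016 ]
sides [np.float64(0.0882), np.float64(0.0952), np.float64(0.0875), np.float64(0.0979)] [np.float64(0.1018), np.float64(0.0867), np.float64(0.0975), np.float64(0.0873)]
[0.6745 0.0863 0.114 ]
[0.6738 0.0489 0.114 ]
[0.6392 0.0982 0.152 ]
[0.6308 0.044  0.152 ]
[0.5676 0.0533 0.152 ]
[0.5781 0.1094 0.152 ]
peg_tub [(array([ 0.3927, -0.0173,  0.03  ]), 0.56)]
jar [(array([0.3794, 0.2449, 0.085 ]), 0.58), (array([ 0.3987, -0.0163,  0.085 ]), 0.25)]
softener [(array([0.4688, 0.3672, 0.19  ]), 0.89)]
```

```bash
cat >> h.py <<'E'
from scipy.spatial.transform import Rotation as R
def rotm(q): return R.from_quat([q[1],q[2],q[3],q[0]])
def row(p,az=None,pos=None):
    s=observe(); r=rotm(s["tcp_rot"]); pos=s["eef_pos"] if pos is None else pos
    d=r.inv().apply(np.array(p)-pos)/.025
    t=np.zeros(3)
    if az is not None:
        g=R.from_matrix(np.array([[np.cos(az),np.sin(az),0],[np.sin(az),-np.cos(az),0],[0,0,-1]]).T)
        t=np.degrees((r.inv()*g).as_rotvec())/8
    return np.r_[t,d].round(3).tolist()
E
python3 -c "
from h import *
print(row([.517,-.368,.12],1.206))"
```

```text
[0.0, 0.0, -6.182, 14.531, -2.186, 4.453]
```

Call:
carry_out --pt "0 0 -6.18 14.53 -2.19 4.45 85" --pt "0 0 -6.18 14.53 -2.19 4.45 85" --pt "0 0 -6.18 14.53 -2.19 4.45 85" --pt "0 0 -6.18 14.53 -2.19 4.45 85" --pt "0 0 -6.18 14.53 -2.19 4.45 85" --pt "0 0 -6.18 14.53 -2.19 4.45 85" --pt "0 0 -6.18 14.53 -2.19 4.45 85" --pt "0 0 -6.18 14.53 -2.19 4.45 85"

```text
time_s: 1.95
eef_pos: [0.5195, -0.3658, 0.119]
tcp_rot: [-0.0, 0.823, 0.568, 0.0]
wrist_force: [-0.4, -0.0, -0.2]
width: 0.085
grip_force: 0.0
```

Call:
carry_out --pt "0 0 0 0 0 1.8 85" --pt "0 0 0 0 0 3.6 85" --pt "0 0 0 0 0 3.6 85" --pt "0 0 0 0 0 3.6 85"

```text
time_s: 2.35
eef_pos: [0.5165, -0.3675, 0.0296]
tcp_rot: [-0.001, 0.824, 0.567, -0.0]
wrist_force: [-0.1, -0.2, 0.6]
width: 0.085
grip_force: 0.0
```

```bash
python3 -c "
from h import *
a=capture('side')[100:220,220:340];b=capture('top')[130:250,290:410]
cv2.imwrite('pics/g.png',cv2.cvtColor(np.hstack([cv2.resize(i,(400,400),interpolation=2) for i in(a,b)]),cv2.COLOR_RGB2BGR))"
```

```text
(no output)
```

View pics/g.png

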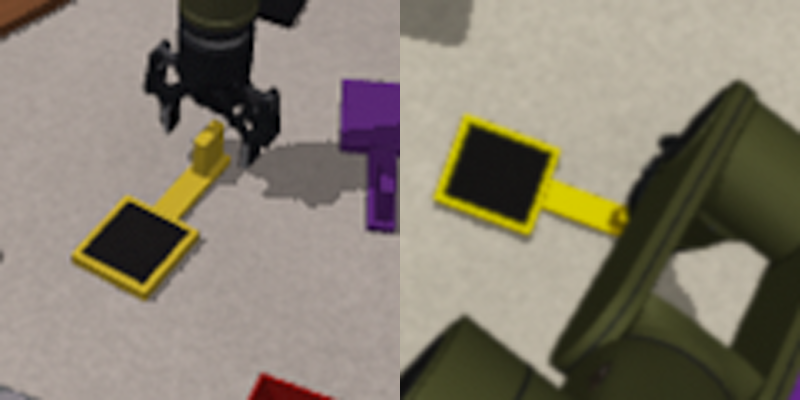

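The fin, at crop (208,148), stands between the open fingers. I'll close on it.

Call:
carry_out --pt "0 0 0 0 0 0 0" --pt "0 0 0 0 0 0 0" --pt "0 0 0 0 0 0 0" --pt "0 0 0 0 0 0 0" --pt "0 0 0 0 0 0 0" --pt "0 0 0 0 0 0 0" --pt "0 0 0 0 0 0 0"

```text
time_s: 3.15
eef_pos: [0.5177, -0.3684, 0.0308]
tcp_rot: [0.001, 0.824, 0.567, 0.0]
wrist_force: [0.7, -0.1, 5.2]
width: 0.015
grip_force: 59.6
```

```bash
cat >> h.py <<'E'
def plate():
    "plate centre from yellow-outlined quad, both views, z=.016"
    out={}
    for n in("side","top"):
        h=cv2.cvtColor(capture(n),cv2.COLOR_RGB2HSV)
        y=((h[...,0]>20)&(h[...,0]<34)&(h[...,1]>150)&(h[...,2]>60)).astype(np.uint8)
        cs=cv2.findContours(y,cv2.RETR_EXTERNAL,cv2.CHAIN_APPROX_NONE)[0]; cc=max(cs,key=cv2.contourArea)
        m=np.zeros_like(y);cv2.drawContours(m,[cc],-1,1,-1)
        m=cv2.morphologyEx(m,cv2.MORPH_OPEN,cv2.getStructuringElement(2,(13,13)))
        ys,xs=np.nonzero(m); out[n]=onz(n,(xs.mean(),ys.mean()),.015).round(4)
    return out
E
python3 -c "
from h import *
s=observe();print(s['width'],s['grip_force'],s['eef_pos'],s['wrist_force'],s['tcp_rot'],plate())"
```

```text
0.015009349200961265 59.57878053188324 [ 0.51770961 -0.3683606   0.0307902 ] [ 0.67223533 -0.09763517  5.18866606] [8.30545390e-04 8.23873520e-01 5.66772959e-01 3.83708685e-04] {'side': array([ 0.563 , -0.2408,  0.015 ]), 'top': array([ 0.5664, -0.247 ,  0.015 ])}
```

Call:
carry_out --pt "0 0 0 0.4 -0.1 0 0" --pt "0 0 0 1.2 -0.3 0 0" --pt "0 0 0 2.1 -0.54 0 0" --pt "0 0 0 3.0 -0.77 0 0" --pt "0 0 0 3.9 -1.0 0 0" --pt "0 0 0 4.8 -1.23 0 0" --pt "0 0 0 5.6 -1.44 0 0" --pt "0 0 0 6.3 -1.62 0 0"

```text
time_s: 4.05
eef_pos: [0.5362, -0.2079, 0.0308]
tcp_rot: [0.002, 0.823, 0.568, -0.0]
wrist_force: [-1.2, -7.3, 3.8]
width: 0.015
grip_force: 59.1
```

```bash
python3 -c "
from h import *
s=observe();print(s['eef_pos'],s['wrist_force'],plate(),row([.5547,-.0434,.0308],1.206))"
```

```text
[ 0.53621999 -0.207883    0.03078917] [-1.17568948 -7.34969918  3.84302429] {'side': array([ 0.5813, -0.0798,  0.015 ]), 'top': array([ 0.5844, -0.0841,  0.015 ])} [0.009, -0.004, 0.01, 6.299, -1.605, -0.001]
```

Call:
carry_out --pt "0 0 0 0.5 -0.13 0 0" --pt "0 0 0 1.4 -0.36 0 0" --pt "0 0 0 2.3 -0.59 0 0" --pt "0 0 0 3.2 -0.82 0 0" --pt "0 0 0 4.1 -1.05 0 0" --pt "0 0 0 5.0 -1.28 0 0" --pt "0 0 0 5.7 -1.46 0 0" --pt "0 0 0 6.3 -1.61 0 0"

```text
time_s: 4.95
eef_pos: [0.5546, -0.0463, 0.0308]
tcp_rot: [0.002, 0.823, 0.568, -0.001]
wrist_force: [-0.1, -9.0, 6.2]
width: 0.0149
grip_force: 59.5
```

```bash
python3 -c "
from h import *
s=observe();print(s['eef_pos'],s['wrist_force'])
a=capture('side')[160:310,160:310];b=capture('top')[110:260,150:300]
cv2.imwrite('pics/p.png',cv2.cvtColor(np.hstack([cv2.resize(i,(400,400),interpolation=2) for i in(a,b)]),cv2.COLOR_RGB2BGR))"
```

```text
[ 0.55458094 -0.04631597  0.03079395] [-0.06720597 -8.97334346  6.17097315]
```

View pics/p.png

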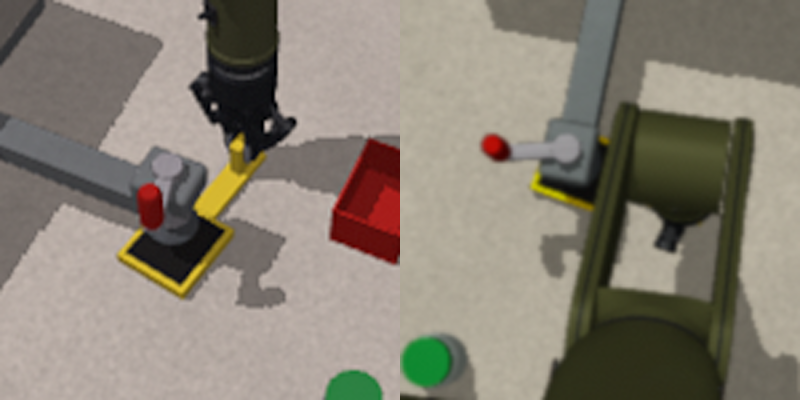

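The pad is under the jack: side-view plate corners at crop (118,255), (182,296) and (232,230). Checking the centring before letting go.

```bash
python3 -c "
from h import *
f=lambda x,y:(160+x*.375,160+y*.375)
L,B,Rr=[onz('side',f(*p),.016) for p in((118,255),(182,296),(232,230))]
print('plate side',(L+Rr)/2,np.linalg.norm(L-B),np.linalg.norm(B-Rr))
print('hub side',onz('side',f(168,166),.168))
# hub top now
print('hub top',onz('top',(150+(567-400)*.375,110+149*.375),.168),'corner W top',onz('top',(150+(533-400)*.375,110+185*.375),.016), L)
print(mark_of('pad','side'),mark_of('leg','side'))
"
```

```text
plate side [0.59995499 0.08019619 0.016     ] 0.08853570012023713 0.09946285880796704
hub side [0.59988695 0.08464722 0.168     ]
hub top [0.60311921 0.07822704 0.168     ] corner W top [0.58325609 0.13642923 0.016     ] [0.65743653 0.10979377 0.016     ]
[{'position': [0.6527, 0.3628], 'confidence': 0.9}, {'position': [0.4426, 0.6534], 'confidence': 0.78}] [{'position': [0.4393, 0.6188], 'confidence': 0.5}]
```

Call:
carry_out --pt "0 0 0 0 0 0 60" --pt "0 0 0 0 0 0 60" --pt "0 0 0 0 0 0 60" --pt "0 0 0 0 0 0 60" --pt "0 0 0 0 0 0 60"

```text
time_s: 5.65
eef_pos: [0.5538, -0.045, 0.0298]
tcp_rot: [-0.0, 0.824, 0.567, -0.0]
wrist_force: [-0.3, -0.2, -0.7]
width: 0.0599
grip_force: 0.0
```

Call:
carry_out --pt "0 0 0 0 0 -1 85" --pt "0 0 0 0 0 -3 85" --pt "0 0 0 0 0 -5 85" --pt "0 0 0 0 0 -7 85" --pt "0 0 0 0 0 -9 85" --pt "0 0 0 0 0 -10.8 85" --pt "0 0 0 0 0 -10.8 85"

```text
time_s: 6.35
eef_pos: [0.5579, -0.0455, 0.3078]
tcp_rot: [0.005, 0.824, 0.567, 0.005]
wrist_force: [0.3, -0.4, 0.9]
width: 0.0847
grip_force: 0.0
```

```bash
python3 -c "
from h import *
s=observe();print(s['eef_pos'],row([.6005,.149,.29],1.206),row([.6005,.149,.184],1.206))
a=capture('side');b=capture('top')
print([mark_of('knob_mid',n) for n in('side','top')])
c=[(160,160),(150,110)]
for n,im in(('side',a),('top',b)):
    h=cv2.cvtColor(im,cv2.COLOR_RGB2HSV)
    r=(((h[...,0]<6)|(h[...,0]>174))&(h[...,1]>150)&(h[...,2]>60)).astype(np.uint8)
    N,L,S,C=cv2.connectedComponentsWithStats(r);print([(S[i].tolist(),C[i].round(1).tolist()) for i in range(1,N) if 20<S[i,4]<150])
print('k side',onz('side',(216,237),.196))
a=a[190:310,160:280];cv2.imwrite('pics/f.png',cv2.cvtColor(cv2.resize(a,(600,600),interpolation=2),cv2.COLOR_RGB2BGR))"
```

```text
[ 0.55789426 -0.04550552  0.30780063] [0.103, -0.022, -0.003, 7.874, -1.197, 0.719] [0.103, -0.022, -0.003, 7.861, -1.258, 4.958]
[[], [{'position': [0.3641, 0.4211], 'confidence': 0.59}]]
[([211, 229, 10, 17, 133], [216.0, 236.9])]
[([181, 161, 10, 9, 60], [185.0, 164.7])]
k side [0.59914313 0.15275775 0.196     ]
```

View pics/f.png

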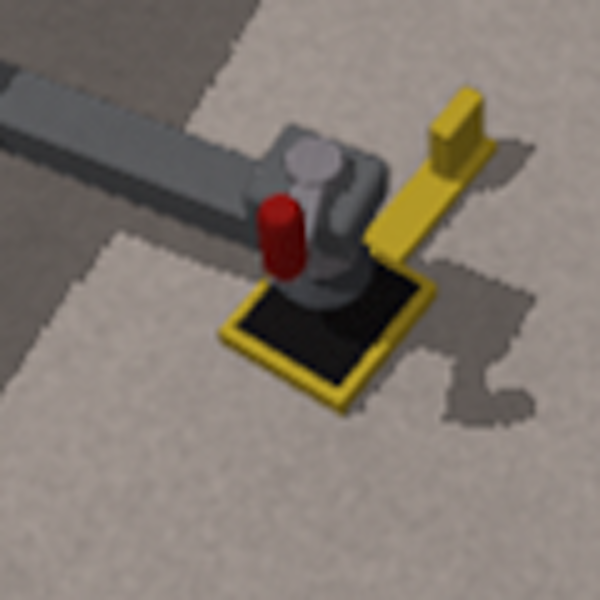

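Call:
carry_out --pt "0 0 0 1.5 -0.3 0 85" --pt "0 0 0 3.3 -0.6 0 85" --pt "0 0 0 5.1 -0.9 0 85" --pt "0 0 0 6.8 -1.1 0 85" --pt "0 0 0 7.87 -1.22 0 85" --pt "0 0 0 7.87 -1.22 0 85" --pt "0 0 0 7.87 -1.22 0 85"

```text
time_s: 7.25
eef_pos: [0.5947, 0.15, 0.2974]
tcp_rot: [-0.001, 0.823, 0.568, -0.002]
wrist_force: [-0.3, -1.1, -0.5]
width: 0.0852
grip_force: 0.0
```

```bash
python3 -c "
from h import *
s=observe();print(s['eef_pos'],s['tcp_rot'],row([.6005,.149,.184],1.206))
for z in(.03,.04,.045,.05,.055,.06): print(z,proj('side',[.593-.002,.1107+.003,z]))
"
```

```text
[0.59468576 0.15003627 0.29743379] [-7.24087097e-04  8.23282352e-01  5.67626475e-01 -2.41431964e-03] [-0.028, 0.023, 0.009, 0.058, 0.25, 4.536]
0.03 [225.64203622 258.51684893]
0.04 [225.49318529 256.69794822]
0.045 [225.41813992 255.78092287]
0.05 [225.34267667 254.85879128]
0.055 [225.26679206 253.93151069]
0.06 [225.19048253 252.99903784]
```

Call:
carry_out --pt "0 0 0 0.06 0.25 1.5 85" --pt "0 0 0 0.06 0.25 3 85" --pt "0 0 0 0.06 0.25 4.5 85" --pt "0 0 0 0.06 0.25 4.5 85" --pt "0 0 0 0.06 0.25 4.5 0" --pt "0 0 0 0.06 0.25 4.5 0" --pt "0 0 0 0.06 0.25 4.5 0" --pt "0 0 0 0.06 0.25 4.5 0"

```text
time_s: 8.05
eef_pos: [0.6028, 0.1492, 0.1896]
tcp_rot: [0.0, 0.824, 0.567, 0.001]
wrist_force: [-11.0, 4.9, 10.8]
width: 0.0274
grip_force: 7.2
```

Call:
carry_out --pt "0 0 0 0 0 0 0" --pt "0 0 0 0 0 0 0" --pt "0 0 0 0 0 0 0"

```text
time_s: 8.35
eef_pos: [0.6019, 0.1496, 0.1898]
tcp_rot: [-0.0, 0.824, 0.567, 0.001]
wrist_force: [-4.5, 1.0, 6.5]
width: 0.0234
grip_force: 58.5
```

```bash
cat >> h.py <<'E'
def arc(c,dphi,n=8,r=.07,az0=None,x=1.2058):
    "clockwise rows from the present commanded azimuth az0 about c; shifts in units along tool x,y"
    ex=np.array([np.cos(x),np.sin(x)]);ey=np.array([np.sin(x),-np.cos(x)])
    u=lambda a:r*np.array([np.cos(a),np.sin(a)])
    return [[round(float((u(az0-k*dphi)-u(az0))@e/.025),2) for e in(ex,ey)] for k in range(1,n+1)]
def tang(c=(.602,.079)):
    s=observe();d=s["eef_pos"][:2]-c;a=np.arctan2(d[1],d[0]);f=s["wrist_force"][:2]
    e=d/np.linalg.norm(d); return dict(r=np.linalg.norm(d).round(4),az=a.round(3),ft=(f@[-e[1],e[0]]).round(2),fr=(f@e).round(2),fz=s["wrist_force"][2].round(1),z=s["eef_pos"][2].round(4),pos=s["eef_pos"].round(4),w=s["width"],g=s["grip_force"],t=s["time_s"])
E
python3 -c "
from h import *
t=tang();print(t,observe()['wrist_force']);print(arc(0,.2,az0=t['az']))"
```

```text
{'r': np.float64(0.0706), 'az': np.float64(1.572), 'ft': np.float64(4.5), 'fr': np.float64(0.99), 'fz': np.float64(6.5), 'z': np.float64(0.1898), 'pos': array([0.6019, 0.1496, 0.1898]), 'w': 0.023351966064032153, 'g': 58.50471641868353, 't': 8.35} [-4.5006555   0.98766539  6.52014063]
[[0.15, 0.54], [0.18, 1.1], [0.11, 1.65], [-0.07, 2.18], [-0.36, 2.66], [-0.73, 3.08], [-1.18, 3.41], [-1.69, 3.65]]
```

Call:
carry_out --pt "0 0 0 0.15 0.54 0 0" --pt "0 0 0 0.18 1.1 0 0" --pt "0 0 0 0.11 1.65 0 0" --pt "0 0 0 -0.07 2.18 0 0" --pt "0 0 0 -0.36 2.66 0 0" --pt "0 0 0 -0.73 3.08 0 0" --pt "0 0 0 -1.18 3.41 0 0" --pt "0 0 0 -1.69 3.65 0 0"

```text
time_s: 9.15
eef_pos: [0.6736, 0.0808, 0.1899]
tcp_rot: [-0.002, 0.823, 0.568, 0.004]
wrist_force: [-1.3, 8.8, 5.5]
width: 0.0232
grip_force: 58.8
```

```bash
python3 -c "
from h import *
t=tang();print(t);print(arc(0,.3,az0=-.028))"
```

```text
{'r': np.float64(0.0716), 'az': np.float64(0.025), 'ft': np.float64(8.83), 'fr': np.float64(-1.07), 'fz': np.float64(5.5), 'z': np.float64(0.1899), 'pos': array([0.6736, 0.0808, 0.1899]), 'w': 0.02323751192051233, 'g': 58.847076930105686, 't': 9.15}
[[-0.82, 0.16], [-1.65, 0.06], [-2.42, -0.27], [-3.05, -0.82], [-3.5, -1.53], [-3.71, -2.34], [-3.67, -3.18], [-3.39, -3.97]]
```

Call:
carry_out --pt "0 0 0 -0.82 0.16 0 0" --pt "0 0 0 -1.65 0.06 0 0" --pt "0 0 0 -2.42 -0.27 0 0" --pt "0 0 0 -3.05 -0.82 0 0" --pt "0 0 0 -3.5 -1.53 0 0" --pt "0 0 0 -3.71 -2.34 0 0" --pt "0 0 0 -3.67 -3.18 0 0" --pt "0 0 0 -3.39 -3.97 0 0"

```text
time_s: 9.95
eef_pos: [0.5531, 0.0309, 0.1899]
tcp_rot: [0.005, 0.824, 0.567, 0.003]
wrist_force: [7.8, -4.4, -2.3]
width: 0.0229
grip_force: 59.1
```

```bash
python3 -c "
from h import *
t=tang();print(t);print(arc(0,.2,az0=-2.428))
a=capture('side');print(mark_of('leg','side'))
a=a[190:310,160:280];cv2.imwrite('pics/f2.png',cv2.cvtColor(cv2.resize(a,(600,600),interpolation=2),cv2.COLOR_RGB2BGR))"
```

```text
{'r': np.float64(0.0686), 'az': np.float64(-2.364), 'ft': np.float64(8.59), 'fr': np.float64(-2.53), 'fz': np.float64(-2.3), 'z': np.float64(0.1899), 'pos': array([0.5531, 0.0309, 0.1899]), 'w': 0.022854256647248182, 'g': 59.08196121454239, 't': 9.95}
[[0.31, -0.46], [0.71, -0.86], [1.18, -1.16], [1.7, -1.37], [2.25, -1.47], [2.81, -1.46], [3.35, -1.33], [3.86, -1.1]]
[{'position': [0.4381, 0.6326], 'confidence': 0.68}]
```

View pics/f2.png

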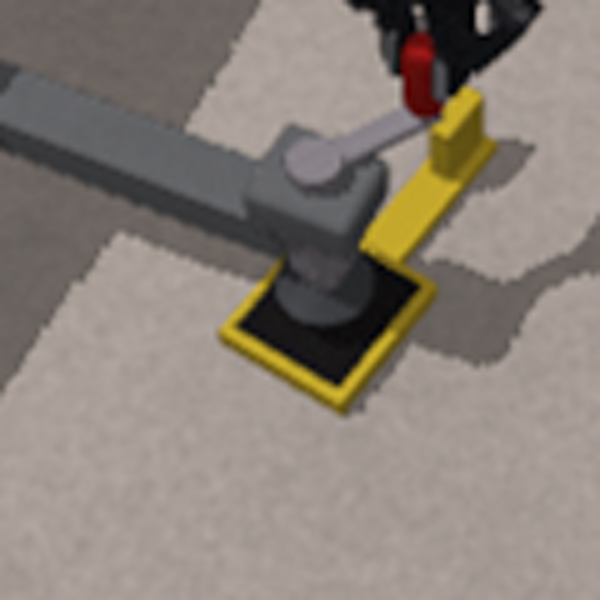

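The foot's lower rim has dropped from crop row 308 to about 326, and it is still clearly above the pad (touch expected near row 350). Carrying on.

Call:
carry_out --pt "0 0 0 0.31 -0.46 0 0" --pt "0 0 0 0.71 -0.86 0 0" --pt "0 0 0 1.18 -1.16 0 0" --pt "0 0 0 1.7 -1.37 0 0" --pt "0 0 0 2.25 -1.47 0 0" --pt "0 0 0 2.81 -1.46 0 0" --pt "0 0 0 3.35 -1.33 0 0" --pt "0 0 0 3.86 -1.1 0 0"

```text
time_s: 10.85
eef_pos: [0.5566, 0.1316, 0.1896]
tcp_rot: [0.001, 0.824, 0.567, -0.002]
wrist_force: [-5.9, -6.1, 13.0]
width: 0.0233
grip_force: 61.1
```

```bash
python3 -c "
from h import *
t=tang();print(t);print(arc(0,.2,az0=-4.028))"
```

```text
{'r': np.float64(0.0695), 'az': np.float64(2.282), 'ft': np.float64(8.43), 'fr': np.float64(-0.81), 'fz': np.float64(13.0), 'z': np.float64(0.1896), 'pos': array([0.5566, 0.1316, 0.1896]), 'w': 0.023262508812347364, 'g': 61.07002638280392, 't': 10.85}
[[0.45, 0.33], [0.84, 0.73], [1.13, 1.21], [1.32, 1.74], [1.4, 2.29], [1.37, 2.85], [1.23, 3.39], [0.99, 3.89]]
```

Call:
carry_out --pt "0 0 0 0.45 0.33 0 0" --pt "0 0 0 0.84 0.73 0 0" --pt "0 0 0 1.13 1.21 0 0" --pt "0 0 0 1.32 1.74 0 0" --pt "0 0 0 1.4 2.29 0 0" --pt "0 0 0 1.37 2.85 0 0" --pt "0 0 0 1.23 3.39 0 0" --pt "0 0 0 0.99 3.89 0 0"

```text
time_s: 11.65
eef_pos: [0.6572, 0.1247, 0.1897]
tcp_rot: [-0.003, 0.823, 0.567, 0.001]
wrist_force: [-5.7, 7.2, 10.1]
width: 0.023
grip_force: 60.7
```

```bash
python3 -c "
from h import *
t=tang();print(t);print(arc(0,.15,az0=-5.628))
a=capture('side')
a=a[190:310,160:280];cv2.imwrite('pics/f3.png',cv2.cvtColor(cv2.resize(a,(600,600),interpolation=2),cv2.COLOR_RGB2BGR))"
```

```text
{'r': np.float64(0.0716), 'az': np.float64(0.692), 'ft': np.float64(9.25), 'fr': np.float64(0.2), 'fz': np.float64(10.1), 'z': np.float64(0.1897), 'pos': array([0.6572, 0.1247, 0.1897]), 'w': 0.02302479005097853, 'g': 60.71632370352745, 't': 11.65}
[[-0.25, 0.34], [-0.54, 0.64], [-0.87, 0.89], [-1.24, 1.09], [-1.64, 1.23], [-2.05, 1.31], [-2.47, 1.33], [-2.89, 1.29]]
```

View pics/f3.png

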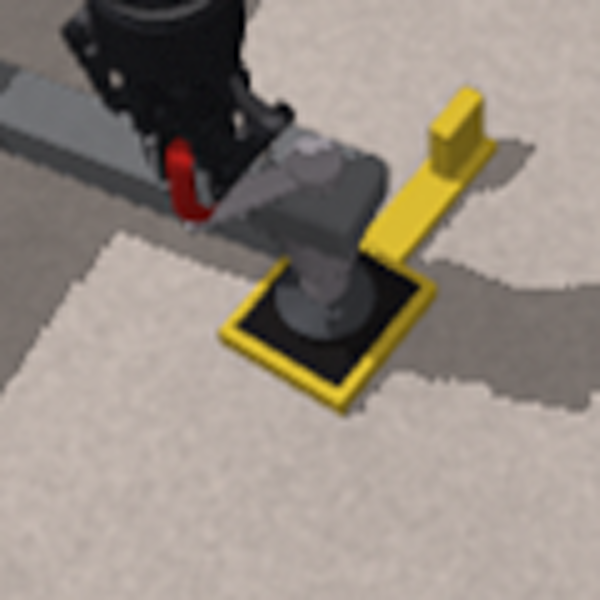

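The foot rim is now at crop row 341, with roughly 10 mm left. One more coarse step, then fine ones.

Call:
carry_out --pt "0 0 0 -0.25 0.34 0 0" --pt "0 0 0 -0.54 0.64 0 0" --pt "0 0 0 -0.87 0.89 0 0" --pt "0 0 0 -1.24 1.09 0 0" --pt "0 0 0 -1.64 1.23 0 0" --pt "0 0 0 -2.05 1.31 0 0"

```text
time_s: 12.3
eef_pos: [0.6722, 0.0655, 0.1898]
tcp_rot: [-0.001, 0.823, 0.567, 0.004]
wrist_force: [2.1, 8.2, 6.2]
width: 0.023
grip_force: 60.3
```

```bash
python3 -c "
from h import *
t=tang();print(t)
for k in range(8): print(arc(0,.07,5,az0=-6.528-.35*k))"
```

```text
{'r': np.float64(0.0714), 'az': np.float64(-0.191), 'ft': np.float64(8.48), 'fr': np.float64(0.48), 'fz': np.float64(6.2), 'z': np.float64(0.1898), 'pos': array([0.6722, 0.0655, 0.1898]), 'w': 0.022987635383415028, 'g': 60.322279343381524, 't': 12.3}
[[-0.2, 0.02], [-0.39, 0.02], [-0.59, 0.01], [-0.78, -0.02], [-0.97, -0.05]]
[[-0.19, -0.05], [-0.37, -0.12], [-0.55, -0.19], [-0.73, -0.28], [-0.9, -0.38]]
[[-0.16, -0.11], [-0.31, -0.24], [-0.45, -0.37], [-0.59, -0.52], [-0.71, -0.67]]
[[-0.11, -0.16], [-0.21, -0.33], [-0.3, -0.5], [-0.38, -0.69], [-0.44, -0.87]]
[[-0.05, -0.19], [-0.09, -0.38], [-0.11, -0.58], [-0.12, -0.77], [-0.11, -0.97]]
[[0.02, -0.2], [0.05, -0.39], [0.1, -0.58], [0.15, -0.77], [0.23, -0.95]]
[[0.08, -0.18], [0.18, -0.35], [0.29, -0.51], [0.41, -0.67], [0.54, -0.81]]
[[0.14, -0.14], [0.29, -0.26], [0.45, -0.38], [0.61, -0.49], [0.78, -0.58]]
```

Call:
carry_out --pt "0 0 0 -0.2 0.02 0 0" --pt "0 0 0 -0.39 0.02 0 0" --pt "0 0 0 -0.59 0.01 0 0" --pt "0 0 0 -0.78 -0.02 0 0" --pt "0 0 0 -0.97 -0.05 0 0"

```text
time_s: 12.8
eef_pos: [0.6633, 0.043, 0.1898]
tcp_rot: [-0.0, 0.824, 0.567, 0.004]
wrist_force: [3.9, 8.0, 4.8]
width: 0.0231
grip_force: 60.2
```

Call:
carry_out --pt "0 0 0 -0.19 -0.05 0 0" --pt "0 0 0 -0.37 -0.12 0 0" --pt "0 0 0 -0.55 -0.19 0 0" --pt "0 0 0 -0.73 -0.28 0 0" --pt "0 0 0 -0.9 -0.38 0 0"

```text
time_s: 13.3
eef_pos: [0.6476, 0.025, 0.1899]
tcp_rot: [0.0, 0.824, 0.567, 0.005]
wrist_force: [6.2, 7.2, 4.4]
width: 0.0231
grip_force: 60.0
```

Call:
carry_out --pt "0 0 0 -0.16 -0.11 0 0" --pt "0 0 0 -0.31 -0.24 0 0" --pt "0 0 0 -0.45 -0.37 0 0" --pt "0 0 0 -0.59 -0.52 0 0"

```text
time_s: 13.7
eef_pos: [0.6323, 0.0157, 0.1899]
tcp_rot: [0.002, 0.824, 0.567, 0.007]
wrist_force: [11.4, 7.6, -0.3]
width: 0.023
grip_force: 59.7
```

```bash
python3 -c "
from h import *
t=tang();print(t)
for k in range(6): print(arc(0,.07,4,az0=-7.508-.28*k))"
```

```text
{'r': np.float64(0.0701), 'az': np.float64(-1.125), 'ft': np.float64(13.59), 'fr': np.float64(-1.93), 'fz': np.float64(-0.3), 'z': np.float64(0.1899), 'pos': array([0.6323, 0.0157, 0.1899]), 'w': 0.0230388881549324, 'g': 59.72781512886286, 't': 13.7}
[[-0.12, -0.15], [-0.23, -0.31], [-0.33, -0.48], [-0.42, -0.66]]
[[-0.08, -0.18], [-0.14, -0.37], [-0.19, -0.56], [-0.22, -0.75]]
[[-0.02, -0.19], [-0.03, -0.39], [-0.03, -0.59], [-0.01, -0.78]]
[[0.03, -0.19], [0.08, -0.38], [0.14, -0.57], [0.21, -0.75]]
[[0.08, -0.18], [0.18, -0.35], [0.29, -0.51], [0.41, -0.67]]
[[0.13, -0.15], [0.27, -0.28], [0.42, -0.41], [0.58, -0.53]]
```

Effort has risen to 13.6 N, about 1.5 times free running. Stop and let go.

Call:
carry_out --pt "0 0 0 -0.59 -0.52 0 85"

```text
time_s: 13.8
eef_pos: [0.6175, 0.0033, 0.1893]
tcp_rot: [0.006, 0.823, 0.568, 0.006]
wrist_force: [8.8, -8.7, -6.9]
width: 0.0367
grip_force: 5.2
```

Call:
carry_out --pt "0 0 0 0.3 0.26 0 85" --pt "0 0 0 0.3 0.26 0 85" --pt "0 0 0 0.3 0.26 0 85"

```text
time_s: 14.1
eef_pos: [0.6174, 0.0089, 0.1874]
tcp_rot: [-0.0, 0.824, 0.567, -0.0]
wrist_force: [0.4, 1.1, 0.3]
width: 0.0789
grip_force: 0.0
```

```bash
python3 -c "
from h import *
t=tang();print(t)
a=capture('side');b=capture('top')
for n,im in(('side',a),('top',b)):
    h=cv2.cvtColor(im,cv2.COLOR_RGB2HSV)
    r=(((h[...,0]<6)|(h[...,0]>174))&(h[...,1]>150)&(h[...,2]>50)).astype(np.uint8)
    N,L,S,C=cv2.connectedComponentsWithStats(r);print(n,[(S[i].tolist(),C[i].round(1).tolist()) for i in range(1,N) if 12<S[i,4]<150])
a=a[160:280,190:310];cv2.imwrite('pics/r.png',cv2.cvtColor(cv2.resize(a,(600,600),interpolation=2),cv2.COLOR_RGB2BGR))"
```

```text
{'r': np.float64(0.0718), 'az': np.float64(-1.355), 'ft': np.float64(0.59), 'fr': np.float64(-1.01), 'fz': np.float64(0.3), 'z': np.float64(0.1874), 'pos': array([0.6174, 0.0089, 0.1874]), 'w': 0.07893960235631309, 'g': 0.0, 't': 14.1}
side [([214, 188, 9, 16, 115], [218.4, 195.3])]
top []
```

View pics/r.png

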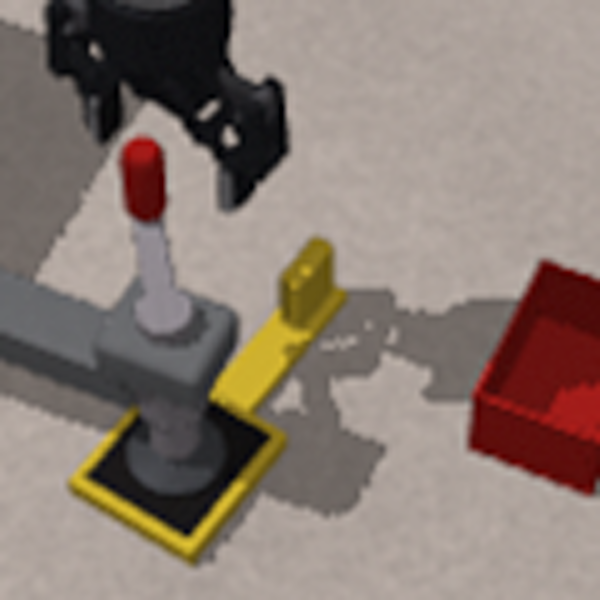

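The knob stands free between the open fingers at side (218,195), and the foot sits on the pad. That release row also shifted the tool on, because its shift counts from the new pose. So I need to know how far the crank turned meanwhile.

```bash
python3 -c "
from h import *
p=onz('side',(218.4,195.3),.196)[:2]; q=p-np.array([-.0019,.0035])
d=q-[.602,.079];print(p,q,np.linalg.norm(d),np.arctan2(d[1],d[0]))
for a in(-1.0,-1.1,-1.2,-1.3,-1.4):
    P=np.array([.602+.07*np.cos(a)-.0019,.079+.07*np.sin(a)+.0035,.196]);print(a,proj('side',P))
"
```

```text
[0.62914113 0.01845571] [0.63104113 0.01495571] 0.07032110818421997 -1.1450739522723496
-1.0 [214.82017926 196.17588746]
-1.1 [217.28900137 195.59025408]
-1.2 [219.80547974 195.19830283]
-1.3 [222.34671962 195.00319234]
-1.4 [224.88969907 195.00647291]
```

The crank is at about -1.145 rad against -1.125 at the 13.6 N reading, so it barely moved and the foot load is about 60–80 N. Retreating straight up.

Call:
carry_out --pt "0 0 0 0 0 -0.4 85" --pt "0 0 0 0 0 -1.5 85" --pt "0 0 0 0 0 -3 85" --pt "0 0 0 0 0 -4.5 85" --pt "0 0 0 0 0 -5.5 85" --pt "0 0 0 0 0 -5.5 85" --pt "0 0 0 0 0 -5.5 85"

```text
time_s: 14.9
eef_pos: [0.6173, 0.0087, 0.3261]
tcp_rot: [0.001, 0.824, 0.567, 0.001]
wrist_force: [0.1, -0.3, -0.5]
width: 0.0853
grip_force: 0.0
```

```bash
python3 -c "
from h import *
t=tang();print(t)
im=capture('side');h=cv2.cvtColor(im,cv2.COLOR_RGB2HSV)
r=(((h[...,0]<6)|(h[...,0]>174))&(h[...,1]>150)&(h[...,2]>50)).astype(np.uint8)
N,L,S,C=cv2.connectedComponentsWithStats(r);print([(S[i].tolist(),C[i].round(1).tolist()) for i in range(1,N) if 12<S[i,4]<2000])
print([px(x) for x in mark_of('pad','side')])
"
```

```text
{'r': np.float64(0.072), 'az': np.float64(-1.357), 'ft': np.float64(0.03), 'fr': np.float64(0.28), 'fz': np.float64(-0.5), 'z': np.float64(0.3261), 'pos': array([0.6173, 0.0087, 0.3261]), 'w': 0.0853209413386719, 'g': 0.0, 't': 14.9}
[([293, 84, 11, 4, 19], [298.8, 85.4]), ([214, 188, 9, 16, 115], [218.4, 195.3]), ([284, 213, 39, 46, 1128], [302.6, 234.8])]
[array([225.1776, 254.4   ])]
```

Knob and tub are unmoved, and the pad is in place. Handing in.

```bash
python3 -c "
from workcell import *
print(close_job())"
```

```text
the job is handed in; nothing more can be done
None
```

The job is handed in at about 15 s, with no verdict shown: the pad is about 5 mm or less off the jack axis and let go, the crank was stopped at 13.6 N (about 1.5 times free running; I estimate 60–80 N under the foot), and the arm is clear; my release move shifted the tool by mistake, but the knob turned only about 0.02 rad.

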